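# Third hand: press a mount cleat against the sprung stop of an assembly jig

## Task

Act as a third hand for the conservator, who will screw the long beech cleat (the block with two screw holes in its top) down to the jig board: lay the cleat flat on the board with its long side along the low guide strip, and slide it endways into the sprung stop until the stop's needle stands between the two black marks, never driving the stop to the end of its travel. Keep that pressure steady for about three seconds and finish still holding it there: the program ends while the robot presses, nothing is let go. Leave the offcut, bowl, bottle and screwdriver where they are.

Things in the scene. Friction and masses are not known exactly. Their poses are not given: they have to be found in the camera images.
- cleat: loose beech block, 40 (x) by 140 (y, the long way) by 50 mm high, about 0.2 kg, two dark screw holes in its top, each 52 mm from the middle; the same either way round. Origin: centre of its underside, z up; it lies flat on the bench. Pinch it across its 40 mm width at the middle; with the TCP 34 mm above its underside the fingertips clear the guide strip.
- jig: assembly jig fixed to the bench, position and yaw vary: plywood board 12 mm thick, x -65..65, y -160..140 mm. Origin on the bench, z up; board's top at z = 12 mm. The stop is at the +y end: push to the jig's +y. Cleat in place: long way along the jig's y, on the -x side of the guide, origin at x = 0, z = 12 mm. Dark stop housing: x -35..35, y 114..138, up to z = 57 mm.
- guide (a point): top middle of the working face of the low aluminium guide strip, at x = 20, y = -60, z = 20 mm in the jig's frame. Axes as the jig's. The strip runs along y, from y = -155 to 35 mm, and is 20 mm wide and 8 mm high above the board; its face looks to -x.
- stop_face (a point): centre of the rubber face of the sprung stop, a steel plate 60 mm wide (x), 12 mm thick, 15 to 51 mm above the bench. Axes as the jig's; the face looks to the jig's -y, at rest at x = 0, y = 60, z = 33 mm in the jig's frame. Its brass needle, 6 mm behind the face, points to +x over the white scale ledge.
- scale (a point): middle of the top of the white scale ledge beside the stop, 25 (x) by 56 (y) mm, at x = 50, y = 78, z = 42 mm in the jig's frame. Two black marks cross it, 5 mm either side of this point along y; this point is where the needle should stand.
- stop (a joint): how far the sprung stop is pushed in, to the jig's +y (m): 0 at rest, 0.028 at the end of travel. The spring takes about 3 N to start and 0.6 N per mm more, and pushes the cleat back if not held. Needle at the near mark: 0.007 (7 N); at the far mark: 0.017 (13 N); aim for 0.012 (10 N), when the cleat's middle is at about y = 2 mm in the jig's frame.
- offcut: bystander: loose beech block, 40 by 70 by 50 mm high, no holes; origin at the centre of its underside
- bowl: bystander: blue ceramic bowl, 110 mm across, 50 mm high; origin at the centre of its underside
- bottle: bystander: white bottle with a red cap, 60 mm across, 130 mm high; origin at the centre of its underside
- driver: bystander: screwdriver lying on the bench, about 200 mm long; origin under its middle
Things that resemble listed ones, but are neither listed nor needed, are in the scene too. What is shaped like the cleat but yellow is not meant.

How it is judged:
On the way:
1. the cleat lies flat on the board along the guide strip and presses the stop steadily for two seconds, the needle between the marks (value of joint stop between 0.006 and 0.018 m and contact force between cleat and stop between 4.5 and 16 N and x of cleat in the frame of jig between -0.005 and 0.005 m and z of cleat in the frame of jig between 0.0095 and 0.0145 m and angle between the y axis of cleat and the y axis of jig, either way round below 0.06 rad and angle between cleat's own z axis and vertical below 0.06 rad and contact force between the fingers and cleat above 3 N and linear speed of cleat below 0.01 m/s), for 2 s.
At the end, for the whole second after the job is handed in: Fingers still press the cleat (over 3 N). It lies flat on the board (within 2.5 mm, 0.06 rad), parallel to the guide strip within 0.06 rad and within 5 mm of it, at rest; it presses the stop with 4.5 to 16 N and the stop is in by 6 to 18 mm (marks at 7 and 17) (all of step 1); the arm keeps its last pose, push and grip.
It fails at once if the sprung stop is driven to the end of its travel (more than 26 mm) (value of joint stop above 0.026 m).
It fails at once if a bystander is moved by more than 30 mm (distance of any of offcut, bowl, bottle, driver from where it was at the start of the episode above 0.03 m).
It also fails if it takes over 45 s, if anything falls off the work surface, if the arm or the gripper's body presses on something with over 40 N, if the wrist force passes 120 N, or if a joint passes its speed limit or range.

## Robot

A 6-joint arm with a two-finger parallel gripper is mounted at the origin on the work surface. World frame = base frame: x ahead of the robot, y to its left, z up, the work surface at z = 0. Lengths are in m, angles in rad, forces in N, time in s.
With the tool pointing down it reaches from about 0.35 to 0.95 m from the base axis. Payload 17.4 kg.
Tool frame: the origin (TCP) lies between the finger pads, 19 mm behind the fingertips; this is the grasp point; z points along the fingers, x is the direction in which the jaws open and shut, and the axes are right-handed (so a half turn about z gives the same grasp; the last joint's range is limited). The gripper opens to 93 mm and grips with 3 to 60 N. Pads are 15 mm wide; open, the fingers measure 128 mm over their backs; the gripper's body (75 mm by 188 mm) begins 65 mm behind the grasp point.
Start: joints at [-1.268, 0.116, 1.442, -0, 1.584, -0.038], TCP at [0.226, -0.636, 0.237] pointing down, gripper open.
Joint ranges: [-2.83, 2.83], [-0.83, 2.19], [0.07, 2.5], [-1.14, 4.28], [0.01, 3], [-2.97, 2.97]. Speed limits (rad/s): [1.89, 1.89, 2.22, 3.14, 3.14, 3.14].

## Interface

Orientations are given as a unit quaternion [x, y, z, w].
In Python, from rig import telemetry, read_camera, calibration, ticket, recognise, cut_out, pinpoint gives the robot as it stands.
- The arm moves only by the tool apply_moves, never from a script. Its argument "plan" is a list of rows, each a list of 3 entries, a list of its own where there are three numbers: the opening, from -1 (shut) to 1 (fully open), so that 0 is half open, then the shift along the tool's x, y, z in cm, then the turn, a rotation vector about the tool's x, y, z in degrees. In form: [[fingers, [tx, ty, tz], [wx, wy, wz]], ...]. A call has 1 to 5 rows; each row shifts and turns the commanded pose from where the row before left it, along the tool's axes as they then stand; what a row does not reach is not made up. A row lasts 1/10 s, in which the tool goes at most 50 mm and 8.59 degrees, less where a joint would pass 70% of its speed; a pose out of reach is approached as far as the arm can. A call is refused whole if a number of a shift passes 5 or a number of a turn 8.59, either way. A call with a gripper value outside its range is refused whole. The fingers move at their own pace and stop on an object; "force" is the grip in N (left out, the last holds). Time passes only in rows, so rows that do not move let the fingers close. It gives the time, the measured TCP pose, the force and the opening at its end, in the units of the state.
- telemetry.get_obs(): the state, without advancing time (a new reading comes with each control period).
- read_camera(name): name is "scene" or "top" or "wrist"; returns the picture (400x640x3 uint8, red, green, blue); there is no depth.
- calibration(name): a dict with "fx", "fy", "cx", "cy" (pixels), "rvec" (rotation vector, rad) and "tvec" (3), from world to camera coordinates, as OpenCV has them; the wrist camera has in their place "T_tool_cam" (4x4, takes a point from camera to tool coordinates, whose origin is the TCP and whose axes are the tool frame's). Camera axes: x right, y down, z forward; pixel columns grow to the right and rows downward; lengths in m; the calibration is good to about 2 mm. The wrist camera is an equidistant fisheye: a pixel r from the principal point sees the ray r / f radians off the axis. A picture is of the moment at which its call begins: read the wrist's pose just before it. calibration takes no time and is no camera call.
- ticket.sign_off(): hands the job in, once; it reports no verdict.
Trained networks look in the newest picture that a camera, given by its name, has taken for a name from the list of things; names that differ only in an ending like _2 or _b are one class to them, and where a whole thing is asked for, a point or a joint stands for the part that bears it (a point fixed in the world has none). Each returns a list of dicts, best first, with "confidence" (0 to 1); they miss things now and then, are a little off and sometimes report something else, mostly with a low value. They report only what shows in the picture. A call takes as long as a camera call. They do not tell look-alikes from the thing itself.
- recognise(camera, thing): "xyz" ([x, y, z] in m, in world coordinates, good to about 4 mm: the middle of the surface that is visible of it).
- cut_out(camera, thing): "region" (400x640 bool, what is visible of it).
- pinpoint(camera, thing): "xyz" ([x, y, z] in m, in world coordinates, good to about 4 mm: a listed point, or the origin of a listed thing).
The state is a dict: "t": time; "joints": joint angles; "joint_velocities": joint speeds; "effort": joint torques, N m; "eef_pos": TCP position; "ee_rot": TCP orientation; "force": force on the tool from outside, world axes, zero at the start; "torque": the same for the moment, N m; "grip_width": finger opening in m.
Only numpy, scipy, OpenCV 4.12 (cv2) and the standard library are available. Lean on these libraries where they do the work, as an engineer would, in place of code of your own. Each camera call takes 0.05 s, during which the arm holds its last target. There are 200 camera calls.

## Working session

There is one attempt and no reset: what is moved stays moved. The work goes in short steps, Python scripts to look and compute and a tool call to move; the robot and the scene stay as the last step left them, time stands still between calls to the robot, and variables do not carry over. Pictures are saved under pics/ and viewed, about 8 in all and at most 12, crops included, and the job is handed in when it is done.

Besides the shell and the picture viewer there is one more tool, called after "Request:" as a command line: name --argument value ..., lists and objects as JSON in quotes. apply_moves: Moves the arm, as the interface text tells. Its arguments: {"type":"object","properties":{"plan":{"type":"array","items":{"type":"array"}},"force":{"type":"number"}},"required":["plan"]}

```bash
mkdir -p pics; cat > h.py <<'E'
import numpy as np, cv2
from scipy.spatial.transform import Rotation as R
from rig import telemetry, read_camera, calibration, ticket, recognise, cut_out, pinpoint
def save(n,im): cv2.imwrite('pics/'+n,cv2.cvtColor(im,cv2.COLOR_RGB2BGR))
def proj(cam,P):
    c=calibration(cam);K=np.array([[c['fx'],0,c['cx']],[0,c['fy'],c['cy']],[0,0,1.]])
    return cv2.projectPoints(np.array(P,float).reshape(-1,3),np.array(c['rvec'],float),np.array(c['tvec'],float),K,None)[0][:,0]
def ray(cam,uv,z):
    c=calibration(cam);Rm=R.from_rotvec(c['rvec']).as_matrix();o=-Rm.T@np.array(c['tvec'])
    d=Rm.T@np.array([(uv[0]-c['cx'])/c['fx'],(uv[1]-c['cy'])/c['fy'],1]);return o+d*(z-o[2])/d[2]
E
python3 - <<'E'
from h import *
np.set_printoptions(precision=4,suppress=True)
for cam in ['top','scene']:
    im=read_camera(cam); save(cam+'0.png',im)
    for t in ['cleat','jig','guide','stop_face','scale','offcut','bowl','bottle','driver']:
        for d in pinpoint(cam,t)[:3]:
            print(cam,t,np.round(d['xyz'],4),round(d['confidence'],2),proj(cam,d['xyz'])[0].round(0))
o=telemetry.get_obs();print(o)
E
```

```text
top cleat [ 0.4272 -0.211   0.0013] 0.77 [438. 240.]
top cleat [ 0.3355 -0.0376  0.0038] 0.77 [371. 277.]
top cleat [ 0.268  -0.2344 -0.0006] 0.75 [452. 305.]
top jig [ 0.5288  0.1074 -0.0012] 0.95 [312. 201.]
top guide [0.5398 0.0503 0.0208] 0.56 [334. 195.]
top stop_face [0.5306 0.1672 0.0359] 0.8 [287. 198.]
top scale [0.5784 0.1827 0.0434] 0.65 [281. 178.]
top scale [0.5284 0.1658 0.0341] 0.61 [288. 199.]
top offcut [ 0.4545  0.4773 -0.0001] 0.68 [165. 231.]
top offcut [ 0.6173 -0.2333  0.0033] 0.64 [443. 166.]
top bowl [ 0.7546 -0.0532 -0.0017] 0.69 [372. 117.]
top bowl [0.7553 0.1707 0.0003] 0.28 [288. 117.]
top bottle [ 0.7552  0.1707 -0.0016] 0.58 [288. 117.]
top driver [0.4563 0.4753 0.002 ] 0.76 [165. 230.]
scene cleat [ 0.4312 -0.2094 -0.0028] 0.87 [215. 177.]
scene cleat [ 0.3381 -0.0358  0.0008] 0.84 [276. 157.]
scene cleat [ 0.2693 -0.2259 -0.0003] 0.71 [222. 136.]
scene jig [ 0.5291  0.1097 -0.0001] 0.56 [316. 213.]
scene guide [0.54   0.0451 0.0193] 0.63 [292. 211.]
scene guide [ 0.761  -0.056  -0.0005] 0.24 [242. 283.]
scene stop_face [0.5277 0.1701 0.0307] 0.48 [337. 209.]
scene scale [0.5835 0.1814 0.0415] 0.81 [340. 225.]
scene offcut [ 0.6128 -0.2408 -0.0016] 0.69 [189. 228.]
scene bottle [0.7569 0.169  0.0018] 0.6 [329. 290.]
scene driver [ 0.4619  0.4724 -0.0045] 0.69 [443. 206.]
scene driver [ 0.6099 -0.2429 -0.0012] 0.37 [188. 227.]
{'t': 1.0, 'joints': array([-1.2678,  0.116 ,  1.4416,  0.    ,  1.584 , -0.0378]), 'joint_velocities': array([-0.0006,  0.0005,  0.0004, -0.0013, -0.0017,  0.0009]), 'effort': array([ -0.    , -72.1048, -62.275 ,   0.078 ,   0.0186,  -0.0001]), 'eef_pos': array([ 0.2256, -0.6362,  0.2375]), 'ee_rot': array([ 0.8168, -0.577 , -0.    , -0.    ]), 'force': array([-0.5974, -0.5863,  0.6211]), 'torque': array([-0.0234,  0.094 ,  0.0503]), 'grip_width': 0.09298789692499917}
```

```bash
python3 - <<'E'
import cv2
im=cv2.imread('pics/top0.png'); cv2.imwrite('pics/topc.png',cv2.resize(im[90:350,130:530],None,fx=2,fy=2,interpolation=cv2.INTER_CUBIC))
E
```

```text
(no output)
```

View pics/topc.png

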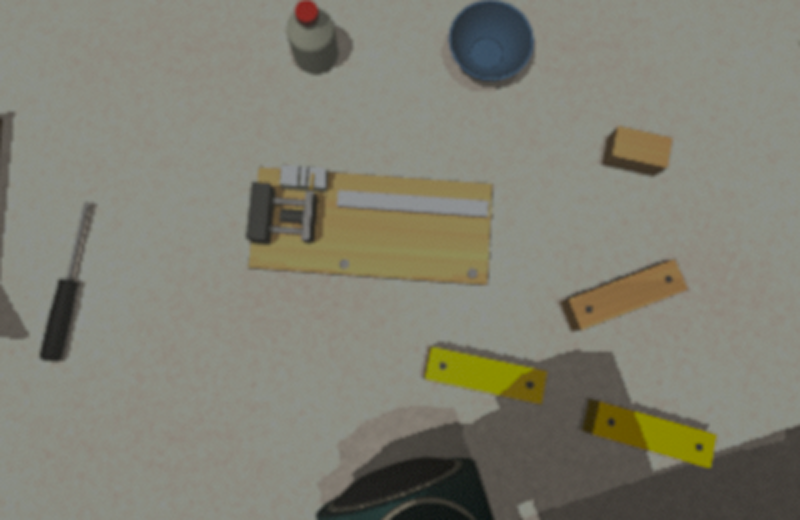

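Candidates for the cleat are the beech block with two holes at top-picture pixel (444,237), and two yellow look-alikes at (372,277) and (455,307). The offcut at (450,165) is short and has no holes. I choose the beech block at (444,237).

```bash
python3 - <<'E'
from h import *
np.set_printoptions(precision=4,suppress=True)
f=lambda p,z: ray('top',(p[0]/2+130-.25,p[1]/2+90-.25),z)
h1,h2=f((589,309),.05),f((669,280),.05)
d=h1-h2;print('cleat',(h1+h2)/2,np.linalg.norm(d),'yaw y-axis dir',np.degrees(np.arctan2(d[1],d[0])))
im=read_camera('top'); 
g=cut_out('top','cleat')
for r in g[:4]:
    m=r['region'].astype(np.uint8); print(r['confidence'],cv2.minAreaRect(cv2.findNonZero(m)))
c=[f(p,.012) for p in [(260,166),(493,183),(488,285),(249,268)]]
print(np.array(c)); 
J=np.array([[65,140],[65,-160],[-65,-160],[-65,140]])/1e3; W=np.array(c)[:,:2]
Jm=J.mean(0);Wm=W.mean(0);U,S,V=np.linalg.svd((J-Jm).T@(W-Wm));Rm=(U@V).T
print('jig yaw',np.degrees(np.arctan2(Rm[1,0],Rm[0,0])),'org',Wm-Rm@Jm, 'res',W-(Wm+(J-Jm)@Rm.T))
ob=telemetry.get_obs();print(R.from_quat(ob['ee_rot']).as_matrix(),calibration('wrist'))
print([calibration('top')[k] for k in('fx','tvec')])
save('crop1.png',cv2.resize(im[205:275,395:500],None,fx=6,fy=6,interpolation=cv2.INTER_CUBIC))
E
```

```text
cleat [ 0.4301 -0.2104  0.05  ] 0.10369627641585089 yaw y-axis dir 109.1399822972496
0.95 ((441.7260437011719, 237.60275268554688), (17.0880069732666, 62.03181076049805), 69.44395446777344)
0.93 ((454.76416015625, 306.5754699707031), (67.1693115234375, 18.818395614624023), 15.945394515991211)
0.61 ((372.4521179199219, 277.36865234375), (61.09517288208008, 17.252492904663086), 11.9761323928833)
0.18 ((285.9615783691406, 108.30770874023438), (37.85041809082031, 24.122283935546875), 78.69007110595703)
[[ 0.5999  0.2401  0.012 ]
 [ 0.5762 -0.0575  0.012 ]
 [ 0.4459 -0.0473  0.012 ]
 [ 0.4689  0.2506  0.012 ]]
jig yaw -4.498046199079311 org [0.5235 0.1065] res [[ 0.0006 -0.0008]
 [ 0.0004  0.0006]
 [-0.0003  0.0007]
 [-0.0008 -0.0005]]
[[ 0.3342 -0.9425 -0.    ]
 [-0.9425 -0.3342  0.    ]
 [-0.      0.     -1.    ]] {'fx': 309.70691628693146, 'fy': 309.70691628693146, 'cx': 317.93155011473596, 'cy': 201.94267757242787, 'T_tool_cam': array([[ 1.    , -0.0001,  0.0001,  0.0001],
       [ 0.    ,  0.9599,  0.2805, -0.0782],
       [-0.0001, -0.2805,  0.9599, -0.1459],
       [ 0.    ,  0.    ,  0.    ,  1.    ]])}
[374.29433871489994, array([0.0769, 0.5187, 0.8656])]
```

View pics/crop1.png

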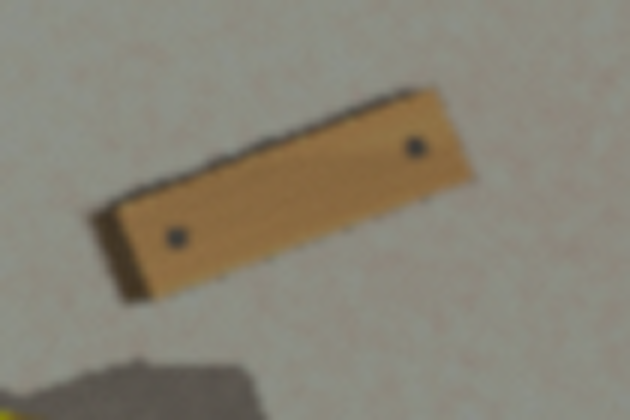

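The crop shows a beech block with two dark holes, at crop pixels (177,238) and (416,147), so this is the cleat. I turn the tool to its yaw first.

Request:
apply_moves --plan '[[1,[0,0,0],[0,0,-8.5]],[1,[0,0,0],[0,0,-8.5]],[1,[0,0,0],[0,0,-8.5]],[1,[0,0,0],[0,0,-8.5]],[1,[0,0,0],[0,0,-8.5]]]' --force 30

```text
t: 1.6
eef_pos: [0.2256, -0.6362, 0.2374]
ee_rot: [0.971, -0.239, -0.0, -0.0]
force: [-0.8, 0.3, 0.5]
grip_width: 0.093
```

Request:
apply_moves --plan '[[1,[0,0,0],[0,0,-8.5]],[1,[0,0,0],[0,0,-8.5]],[1,[0,0,0],[0,0,-8.5]],[1,[0,0,0],[0,0,-8.5]],[1,[0,0,0],[0,0,-8.5]]]'

```text
t: 2.1
eef_pos: [0.2256, -0.6362, 0.2374]
ee_rot: [0.992, 0.129, 0.0, -0.0]
force: [0.5, 0.7, -0.2]
grip_width: 0.0926
```

Request:
apply_moves --plan '[[1,[0,0,0],[0,0,-4.6]],[1,[3,-4.5,0],[0,0,0]],[1,[3,-4.5,0],[0,0,0]],[1,[3,-4.5,0],[0,0,0]],[1,[3,-4.5,0],[0,0,0]]]'

```text
t: 2.6
eef_pos: [0.276, -0.4408, 0.2373]
ee_rot: [0.986, 0.166, 0.0, 0.0]
force: [1.0, -0.9, 0.8]
grip_width: 0.0931
```

Request:
apply_moves --plan '[[1,[4.25,-3.1,0],[0,0,0]],[1,[4.25,-3.1,0],[0,0,0]],[1,[4.25,-3.1,0],[0,0,0]],[1,[4.25,-3.1,1],[0,0,0]],[1,[4.25,-3.1,1],[0,0,0]]]'

```text
t: 3.1
eef_pos: [0.4182, -0.2369, 0.2191]
ee_rot: [0.986, 0.166, 0.001, 0.001]
force: [0.8, 0.5, -0.2]
grip_width: 0.0928
```

Request:
apply_moves --plan '[[1,[0,0,1],[0,0,0]],[1,[0,0,0],[0,0,0]]]'

```text
t: 3.3
eef_pos: [0.4175, -0.2377, 0.2076]
ee_rot: [0.986, 0.167, -0.001, -0.0]
force: [-0.5, -0.3, -0.7]
grip_width: 0.0933
```

```bash
cat >> h.py <<'E'
def tool():
    o=telemetry.get_obs();T=np.eye(4);T[:3,:3]=R.from_quat(o['ee_rot']).as_matrix();T[:3,3]=o['eef_pos'];return T
def wray(uv,z,T):
    c=calibration('wrist');p=np.array([uv[0]-c['cx'],uv[1]-c['cy']])/c['fx'];th=np.linalg.norm(p)
    d=np.r_[np.sin(th)*p/max(th,1e-9),np.cos(th)];C=T@c['T_tool_cam'];d=C[:3,:3]@d;o=C[:3,3];return o+d*(z-o[2])/d[2]
def wproj(P,T):
    c=calibration('wrist');C=np.linalg.inv(T@c['T_tool_cam']);q=(C@np.r_[P,1])[:3];r=np.hypot(q[0],q[1]);th=np.arctan2(r,q[2])
    return np.array([c['cx'],c['cy']])+c['fx']*th*q[:2]/max(r,1e-9)
E
python3 - <<'E'
from h import *
T=tool();im=read_camera('wrist');save('w1.png',im);print(T.round(4));np.save('T1.npy',T)
for d in cut_out('wrist','cleat')[:2]:
    m=d['region'].astype(np.uint8);print(d['confidence'],cv2.minAreaRect(cv2.findNonZero(m)))
for d in pinpoint('wrist','cleat')[:2]:print(d)
E
```

```text
[[ 9.439e-01  3.302e-01 -1.400e-03  4.175e-01]
 [ 3.302e-01 -9.439e-01  7.000e-04 -2.377e-01]
 [-1.100e-03 -1.100e-03 -1.000e+00  2.076e-01]
 [ 0.000e+00  0.000e+00  0.000e+00  1.000e+00]]
0.75 ((341.5, 167.5), (135.0, 41.0), 90.0)
0.74 ((291.99468994140625, 16.371360778808594), (45.73432540893555, 68.91050720214844), 34.508522033691406)
{'xyz': [0.2651, -0.2289, 0.0006], 'confidence': 0.97}
{'xyz': [0.4375, -0.2143, -0.001], 'confidence': 0.87}
```

View pics/w1.png

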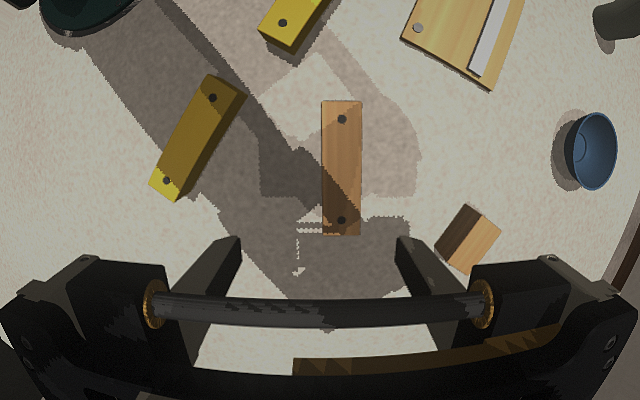

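The wrist view shows the beech cleat upright in the picture, with holes at (342,119) and (341.5,220). It is parallel to the fingers.

```bash
python3 - <<'E'
from h import *
T=np.load('T1.npy');a=wray((342,119),.05,T);b=wray((341.5,220),.05,T);m=(a+b)/2
print(a,b,m,np.linalg.norm(a-b),np.degrees(np.arctan2(*(a-b)[1::-1])));q=np.linalg.inv(tool())@np.r_[m[:2],.034,1];print('tool shift cm',q*100)
E
```

```text
[ 0.41533219 -0.16083576  0.05      ] [ 0.450614   -0.25808617  0.05      ] [ 0.43297309 -0.20946097  0.05      ] 0.10345263677809494 109.94043809918968
tool shift cm [  2.49502832  -2.34604433  17.52518081 100.        ]
```

Request:
apply_moves --plan '[[1,[2.5,-2.3,2],[0,0,-0.5]],[1,[0,0,3],[0,0,0]],[1,[0,0,3],[0,0,0]],[1,[0,0,2],[0,0,0]],[1,[0,0,0],[0,0,0]]]'

```text
t: 3.95
eef_pos: [0.4321, -0.2094, 0.1067]
ee_rot: [0.986, 0.169, -0.001, -0.001]
force: [-0.4, 0.3, 0.1]
grip_width: 0.0933
```

```bash
python3 - <<'E'
from h import *
T=tool();im=read_camera('wrist');save('w2.png',im);np.save('T2.npy',T);q=np.linalg.inv(T)@np.array([.433,-.2095,.034,1]);print(q*100, T[:3,3], np.degrees(np.arctan2(T[1,0],T[0,0])))
E
```

```text
[9.55420359e-02 5.49403856e-02 7.27137605e+00 1.00000000e+02] [ 0.43213818 -0.20941704  0.10671696] 19.506063126010535
```

View pics/w2.png

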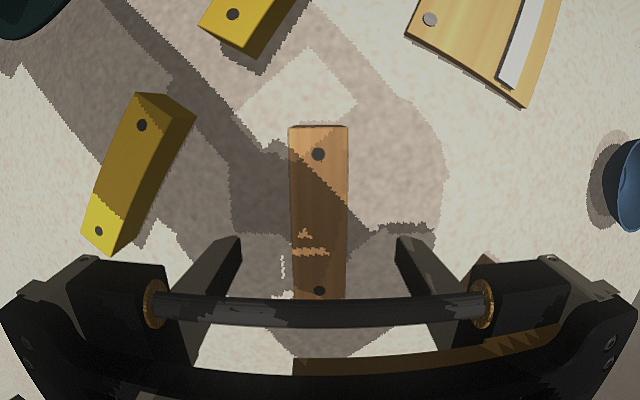

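The cleat is centred between the fingers, with holes at (318,154) and (319,290). I descend and grip.

Request:
apply_moves --plan '[[1,[0.1,0,3],[0,0,0]],[1,[0,0,2],[0,0,0]],[1,[0,0,1.5],[0,0,0]],[1,[0,0,0.7],[0,0,0]],[1,[0,0,0],[0,0,0]]]'

```text
t: 4.5
eef_pos: [0.4345, -0.2088, 0.037]
ee_rot: [0.985, 0.17, -0.0, -0.0]
force: [-0.0, 1.1, 1.0]
grip_width: 0.0932
```

Request:
apply_moves --plan '[[-1,[0,0,0],[0,0,0]],[-1,[0,0,0],[0,0,0]],[-1,[0,0,0],[0,0,0]],[-1,[0,0,0],[0,0,0]],[-1,[0,0,0],[0,0,0]]]' --force 30

```text
t: 5.0
eef_pos: [0.4345, -0.2084, 0.037]
ee_rot: [0.985, 0.17, 0.0, 0.0]
force: [-0.2, -0.2, 0.1]
grip_width: 0.0575
```

Request:
apply_moves --plan '[[-1,[0,0,0],[0,0,0]],[-1,[0,0,0],[0,0,0]],[-1,[0,0,0],[0,0,0]]]'

```text
t: 5.3
eef_pos: [0.4344, -0.2084, 0.0368]
ee_rot: [0.985, 0.17, -0.0, -0.0]
force: [-2.2, -0.9, 1.5]
grip_width: 0.0403
```

Request:
apply_moves --plan '[[-1,[0,0,-3],[0,0,0]],[-1,[0,0,-3],[0,0,0]],[-1,[0,0,-1],[0,0,8]],[-1,[0,0,0],[0,0,8]],[-1,[0,0,0],[0,0,8]]]'

```text
t: 5.8
eef_pos: [0.4345, -0.2084, 0.107]
ee_rot: [0.999, -0.041, 0.0, 0.0]
force: [0.0, -1.1, -2.2]
grip_width: 0.0397
```

Request:
apply_moves --plan '[[-1,[1,-4,0],[0,0,0]],[-1,[1,-4,0],[0,0,0]],[-1,[1,-4,0],[0,0,0]],[-1,[1,-4,0],[0,0,0]],[-1,[0,0,0],[0,0,0]]]'

```text
t: 6.3
eef_pos: [0.4872, -0.0483, 0.1065]
ee_rot: [0.999, -0.036, -0.0, -0.001]
force: [-0.0, -0.1, -2.9]
grip_width: 0.0399
```

```bash
cat > look.py <<'E'
import sys
from h import *
np.set_printoptions(precision=2,suppress=True)
n=sys.argv[1];T=tool();im=read_camera('wrist');save(n+'.png',im);np.save(n+'.npy',T);print(T[:3,3]*1e3,np.degrees(np.arctan2(T[1,0],T[0,0])),telemetry.get_obs()['force'])
for t in ['jig','guide','stop_face','scale','cleat']:
    for d in pinpoint('wrist',t)[:2]: print(t,np.array(d['xyz'])*1e3,d['confidence'])
E
python3 look.py w3
```

```text
[487.25 -48.32 106.51] -4.163034980312005 [-0.2  -0.03 -1.9 ]
guide [539.9  44.6  19.6] 0.63
cleat [ 266.8 -225.6    0.1] 0.9
cleat [340.9 -36.9  -4.1] 0.88
```

View pics/w3.png

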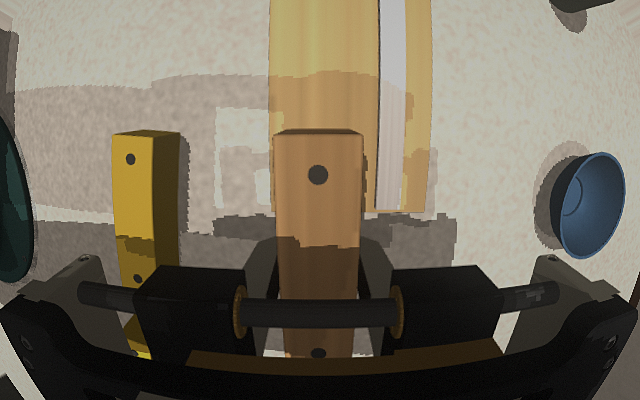

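```bash
python3 - <<'E'
from h import *
np.set_printoptions(precision=1,suppress=True)
T=np.load('pics/w3.npy') if 0 else np.load('w3.npy')
def p(u,z):
    w=wray(u,z,T);print(u,'world',w[:2]*1e3,'tool',(np.linalg.inv(T)@np.r_[w,1])[:2]*1e3);return w
print('holes');p((318,174),.1196);p((318,353),.1196)
an=lambda a,b:print('yaw',np.degrees(np.arctan2(*(b-a)[:2][::-1]))-90)
print('guide face');an(p((376.5,206),.02),p((380,4),.02))
print('board L');an(p((272,128),.012),p((268.5,4),.012))
print('board R');an(p((426.5,205),.012),p((432,4),.012))
print('near corner');p((426.5,212),.012)
# edges via Canny on rows
im=cv2.cvtColor(cv2.imread('pics/w3.png'),cv2.COLOR_BGR2GRAY).astype(float)
for v in (20,60,100,140,180):
    g=np.diff(cv2.GaussianBlur(im,(5,5),1)[v]);print(v,[(i,int(g[i])) for i in range(255,445) if abs(g[i])>8 and abs(g[i])==abs(g[i-2:i+3]).max()])
E
```

```text
holes
(318, 174) world [491.2   3.5] tool [  0.2 -52. ]
(318, 353) world [483.7 -99.4] tool [ 0.2 51.2]
guide face
(376.5, 206) world [534.3 -44.9] tool [46.7 -6.8]
(380, 4) world [546.4 114.2] tool [  47.2 -166.3]
yaw -4.34180331257879
board L
(272, 128) world [456.8  21.7] tool [-35.4 -67.5]
(268.5, 4) world [461.2 122.7] tool [ -38.4 -168.5]
yaw -2.5027322097370757
board R
(426.5, 205) world [579.4 -49.8] tool [92.  -5.1]
(432, 4) world [592.3 119.5] tool [  92.6 -174.9]
yaw -4.35952714974087
near corner
(426.5, 212) world [579.6 -56.1] tool [92.7  1.2]
20 [(268, -11), (379, 44), (404, -9), (431, 12)]
60 [(267, -11), (377, -28), (380, 40), (405, -9), (432, 12)]
100 [(267, -12), (379, 41), (404, -13), (413, 9), (432, 8)]
140 [(267, -14), (271, -14), (360, -9), (363, 20), (378, 46), (430, 9)]
180 [(269, -21), (275, 8), (309, -20), (326, 22), (361, -15), (366, 26), (377, 34), (427, 8), (437, 8)]
```

Request:
apply_moves --plan '[[-1,[1,-3.3,0],[0,0,0.2]],[-1,[1,-3.3,0],[0,0,0]],[-1,[0.5,-3.3,1],[0,0,0]],[-1,[0,-3,2],[0,0,0]],[-1,[0,0,0.7],[0,0,0]]]'

```text
t: 7.1
eef_pos: [0.5211, 0.0763, 0.068]
ee_rot: [0.999, -0.039, -0.001, -0.0]
force: [0.4, -0.7, -2.6]
grip_width: 0.0397
```

Request:
apply_moves --plan '[[-1,[0,0,0],[0,0,0]]]'

```text
t: 7.2
eef_pos: [0.521, 0.0742, 0.0686]
ee_rot: [0.999, -0.04, -0.001, 0.0]
force: [0.2, -1.6, -1.7]
grip_width: 0.0402
```

```bash
python3 look.py w4
```

```text
[521.05  74.2   68.56] -4.565208866464196 [ 0.27 -0.49 -0.71]
guide [524.5  67.6  29.2] 0.47
stop_face [529.  168.7  33.3] 0.72
scale [583.  183.4  43.2] 0.85
cleat [343.6 -33.9  -1.4] 0.89
cleat [524.9  69.4  29.5] 0.83
```

View pics/w4.png

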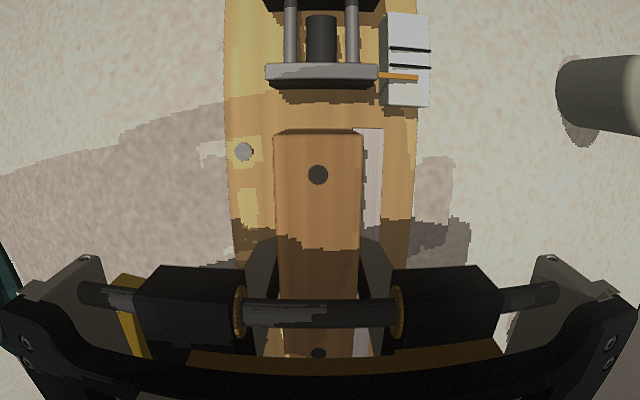

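```bash
python3 - <<'E'
from h import *
np.set_printoptions(precision=1,suppress=True)
T=np.load('w4.npy');Ti=np.linalg.inv(T)
def p(n,u,z):
    w=wray(u,z,T);print(n,u,'world',w[:2]*1e3,'tool',(Ti@np.r_[w,1])[:2]*1e3)
p('hole',(318,174),.0686+.0131)
p('hole2',(318,353),.0686+.0131)
p('plateL x-30',(266,68),.051);p('plateR x30',(379.5,68),.051)
p('ledge 37.5,50',(389,107),.042);p('ledge 62.5,50',(430,107),.042);p('ledge 62.5,106',(427,15),.042)
p('guide 40,35',(384,128),.02)
p('boardL -65,~',(226,130),.012);p('boardR 65',(416,140),.012);p('boardR 65',(417,110),.012)
p('mark1 y73',(410,68),.042);p('mark2 y83',(410,50),.042);p('needle y66',(405,77),.045)
p('face y60',(320,80),.051)
E
```

```text
hole (318, 174) world [525.4 126. ] tool [  0.2 -52. ]
hole2 (318, 353) world [517.2  23.1] tool [ 0.2 51.2]
plateL x-30 (266, 68) world [502.3 179.1] tool [ -27.  -103.1]
plateR x30 (379.5, 68) world [561.5 174.7] tool [  32.4 -103.4]
ledge 37.5,50 (389, 107) world [567.2 153.6] tool [ 39.7 -82.8]
ledge 62.5,50 (430, 107) world [591.7 153.1] tool [ 64.2 -84.3]
ledge 62.5,106 (427, 15) world [594.7 208.4] tool [  62.8 -139.7]
guide 40,35 (384, 128) world [568.2 140.5] tool [ 41.9 -69.9]
boardL -65,~ (226, 130) world [465.4 147.8] tool [-61.2 -68.9]
boardR 65 (416, 140) world [591.8 131.1] tool [ 66.2 -62.4]
boardR 65 (417, 110) world [593.4 151.3] tool [ 66.1 -82.7]
mark1 y73 (410, 68) world [581.1 175.7] tool [  51.8 -106. ]
mark2 y83 (410, 50) world [582.  186.4] tool [  51.9 -116.7]
needle y66 (405, 77) world [576.8 170.2] tool [  48.  -100.1]
face y60 (320, 80) world [529.9 169.8] tool [  1.2 -96. ]
```

The wrist view shows the cleat above the board, left of the guide (end at (384,128)). The stop plate spans u 266–380 at v≈68. The needle is at (405,77) and the marks at v≈68 and v≈50. The cleat sits at about jig x=-2, y=-34. I shift +x, then lower.

Request:
apply_moves --plan '[[-1,[0.15,0,0.8],[0,0,0]],[-1,[0,0,0.6],[0,0,0]],[-1,[0,0,0.4],[0,0,0]],[-1,[0,0,0.1],[0,0,0]],[-1,[0,0,0],[0,0,0]]]'

```text
t: 8.0
eef_pos: [0.5234, 0.0746, 0.0538]
ee_rot: [0.999, -0.04, 0.0, -0.0]
force: [-24.3, -1.8, 42.7]
grip_width: 0.0401
```

Request:
apply_moves --plan '[[-1,[0,0,0.05],[0,0,0]],[-1,[0,0,0],[0,0,0]]]'

```text
t: 8.2
eef_pos: [0.5234, 0.0746, 0.0537]
ee_rot: [0.999, -0.04, 0.0, -0.0]
force: [-28.0, -2.2, 47.9]
grip_width: 0.04
```

The cleat's edge has caught on the guide (force -28 x, +48 z). I back off, move -x and look.

Request:
apply_moves --plan '[[-1,[0,0,-1],[0,0,0]],[-1,[-0.3,0,-1],[0,0,0]],[-1,[0,0,0],[0,0,0]]]'

```text
t: 8.5
eef_pos: [0.5204, 0.0748, 0.0712]
ee_rot: [0.999, -0.04, 0.001, -0.0]
force: [0.9, -0.1, -2.0]
grip_width: 0.0397
```

```bash
python3 look.py w5; python3 - <<'E'
import cv2
im=cv2.imread('pics/w5.png'); cv2.imwrite('pics/w5c.png',cv2.resize(im[40:370,200:450],None,fx=1.8*1.0,fy=1.8,interpolation=cv2.INTER_CUBIC))
E
```

```text
[520.39  74.84  71.23] -4.575262926599749 [-0.96  0.13 -1.96]
stop_face [528.2 167.2  33.6] 0.59
scale [583.3 184.6  45.2] 0.87
cleat [342.5 -32.6  -2. ] 0.94
cleat [524.5  70.   34.3] 0.59
```

View pics/w5c.png

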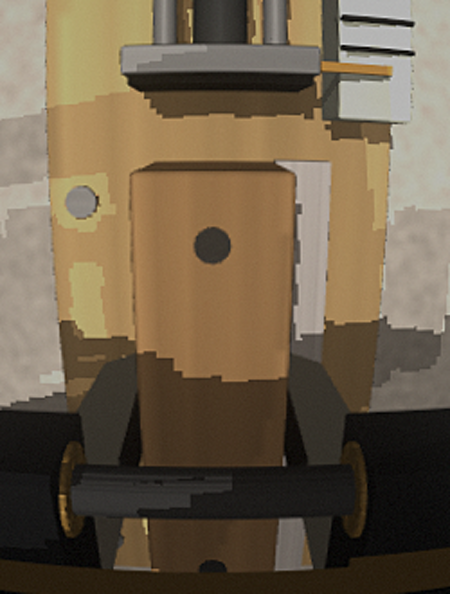

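The hole moved from v=174 to v=176, so the cleat slipped up about 4 mm in the grip. The fingertips still clear the guide. I lower again 3 mm further from the guide, in small steps.

Request:
apply_moves --plan '[[-1,[0,0,1],[0,0,0]],[-1,[0,0,0.7],[0,0,0]],[-1,[0,0,0.4],[0,0,0]],[-1,[0,0,0.2],[0,0,0]],[-1,[0,0,0],[0,0,0]]]'

```text
t: 9.3
eef_pos: [0.5201, 0.0748, 0.047]
ee_rot: [0.999, -0.04, -0.0, 0.0]
force: [0.1, 0.6, -2.6]
grip_width: 0.0398
```

Request:
apply_moves --plan '[[-1,[0,0,0.1],[0,0,0]],[-1,[0,0,0],[0,0,0]]]'

```text
t: 9.5
eef_pos: [0.5203, 0.0748, 0.0465]
ee_rot: [0.999, -0.04, 0.0, -0.0]
force: [0.3, 0.4, -2.4]
grip_width: 0.0401
```

Request:
apply_moves --plan '[[-1,[0,0,0.05],[0,0,0]],[-1,[0,0,0.05],[0,0,0]],[-1,[0,0,0],[0,0,0]]]'

```text
t: 9.8
eef_pos: [0.5204, 0.0748, 0.0463]
ee_rot: [0.999, -0.04, 0.0, -0.0]
force: [-3.6, -0.6, 8.5]
grip_width: 0.0396
```

Request:
apply_moves --plan '[[-1,[0,0,0.05],[0,0,0]],[-1,[0,0,0.03],[0,0,0]],[-1,[0,0,0],[0,0,0]]]'

```text
t: 10.1
eef_pos: [0.5205, 0.0748, 0.0462]
ee_rot: [0.999, -0.04, 0.0, -0.0]
force: [-8.3, -1.3, 17.7]
grip_width: 0.0399
```

Request:
apply_moves --plan '[[-1,[0,0,-0.1],[0,0,0]],[-1,[0.1,0,0],[0,0,0]],[-1,[0,0,0],[0,0,0]]]'

```text
t: 10.4
eef_pos: [0.5211, 0.0748, 0.0462]
ee_rot: [0.999, -0.04, -0.0, -0.0]
force: [-7.2, -0.6, 10.7]
grip_width: 0.0398
```

Request:
apply_moves --plan '[[-1,[0.1,0,0],[0,0,0]],[-1,[0,0,0],[0,0,0]]]'

```text
t: 10.6
eef_pos: [0.522, 0.0748, 0.0462]
ee_rot: [0.999, -0.04, -0.0, -0.0]
force: [-7.3, 0.5, 10.8]
grip_width: 0.0395
```

Request:
apply_moves --plan '[[-1,[0.1,0,0],[0,0,0]],[-1,[0,0,0],[0,0,0]]]'

```text
t: 10.8
eef_pos: [0.5229, 0.0747, 0.0462]
ee_rot: [0.999, -0.04, -0.001, -0.0]
force: [-9.1, -0.2, 12.8]
grip_width: 0.0398
```

The cleat lies on the board at the guide. Now I slide it to the stop.

Request:
apply_moves --plan '[[-1,[-0.05,0,-0.05],[0,0,0]],[-1,[0,-0.6,0],[0,0,0]],[-1,[0,-0.6,0],[0,0,0]],[-1,[0,-0.6,0],[0,0,0]],[-1,[0,0,0],[0,0,0]]]' --force 40

```text
t: 11.3
eef_pos: [0.5243, 0.0932, 0.0462]
ee_rot: [0.999, -0.04, 0.0, -0.0]
force: [-3.2, 1.8, 4.4]
grip_width: 0.0395
```

Request:
apply_moves --plan '[[-1,[0,-0.3,0],[0,0,0]],[-1,[0,-0.3,0],[0,0,0]],[-1,[0,-0.2,0],[0,0,0]],[-1,[0,0,0],[0,0,0]]]'

```text
t: 11.7
eef_pos: [0.5248, 0.1001, 0.0462]
ee_rot: [0.999, -0.04, 0.0, 0.001]
force: [-3.2, -7.0, 6.0]
grip_width: 0.0398
```

```bash
python3 look.py w6; python3 - <<'E'
import cv2
im=cv2.imread('pics/w6.png'); cv2.imwrite('pics/w6c.png',cv2.resize(im[0:240,200:450],None,fx=2.4,fy=2.4,interpolation=cv2.INTER_CUBIC))
E
```

```text
[524.85 100.08  46.22] -4.569953118551387 [-2.58 -6.21  5.4 ]
stop_face [527.  167.7  35.9] 0.56
stop_face [755.3 169.8  -3.6] 0.25
scale [585.8 182.8  43.7] 0.57
cleat [340.2 -36.9  -2.1] 0.65
cleat [526.5  94.8   8.3] 0.63
```

View pics/w6c.png

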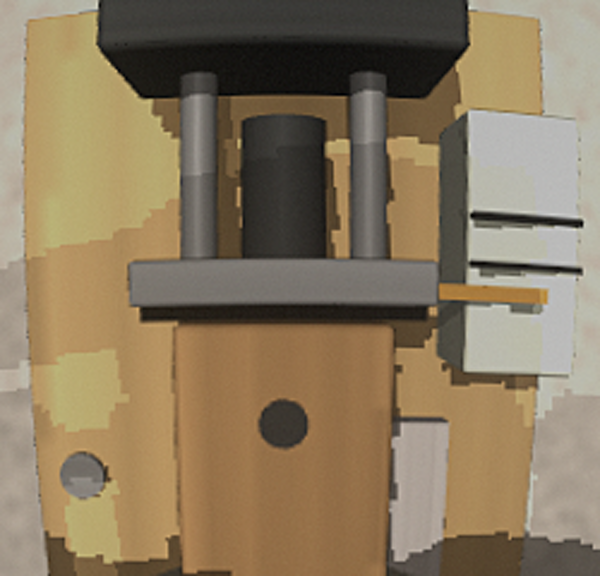

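Needle at v≈294, near mark at v≈268 and far mark at v≈218 in the crop. The cleat has just touched the stop (about 1–2 mm in), so about 10 mm remains.

Request:
apply_moves --plan '[[-1,[0,-0.3,0],[0,0,0]],[-1,[0,-0.3,0],[0,0,0]],[-1,[0,-0.3,0],[0,0,0]],[-1,[0,0,0],[0,0,0]]]'

```text
t: 12.4
eef_pos: [0.5255, 0.1086, 0.0462]
ee_rot: [0.999, -0.04, -0.0, 0.001]
force: [-3.2, -11.2, 8.6]
grip_width: 0.0399
```

```bash
python3 look.py w7; python3 - <<'E'
import cv2
im=cv2.imread('pics/w7.png'); cv2.imwrite('pics/w7c.png',cv2.resize(im[0:240,200:450],None,fx=2.4,fy=2.4,interpolation=cv2.INTER_CUBIC))
E
```

```text
[525.5  108.61  46.2 ] -4.576696733566669 [ -3.45 -11.4    8.1 ]
guide [542.   43.1  19.5] 0.86
stop_face [528.2 179.2  32. ] 0.7
scale [584.5 180.4  45. ] 0.94
cleat [341.1 -35.1   0.1] 0.69
cleat [527.  103.   11.2] 0.55
```

View pics/w7c.png

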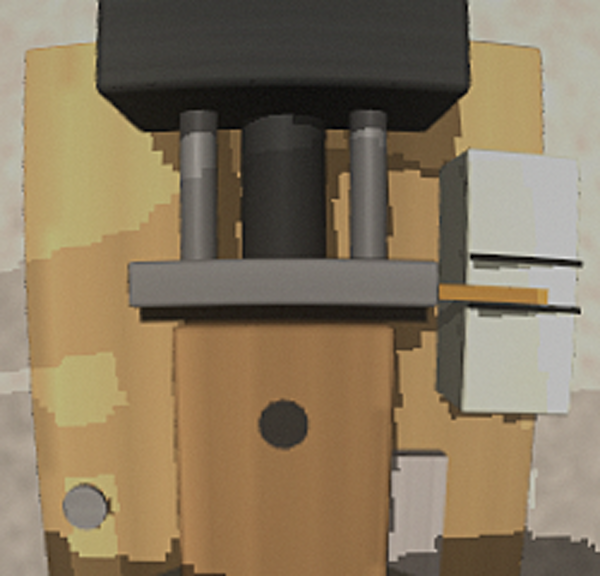

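The needle (v≈294) is between the marks (260 and 309), about 2 mm short of the middle. I add 2 mm and hold.

Request:
apply_moves --plan '[[-1,[0,-0.2,0],[0,0,0]],[-1,[0,0,0],[0,0,0]],[-1,[0,0,0],[0,0,0]],[-1,[0,0,0],[0,0,0]],[-1,[0,0,0],[0,0,0]]]'

```text
t: 13.2
eef_pos: [0.5256, 0.1103, 0.0462]
ee_rot: [0.999, -0.04, -0.0, 0.001]
force: [-6.0, -14.1, 8.1]
grip_width: 0.0399
```

Request:
apply_moves --plan '[[-1,[0,0,0],[0,0,0]],[-1,[0,0,0],[0,0,0]],[-1,[0,0,0],[0,0,0]],[-1,[0,0,0],[0,0,0]],[-1,[0,0,0],[0,0,0]]]'

```text
t: 13.7
eef_pos: [0.5256, 0.1103, 0.0462]
ee_rot: [0.999, -0.04, -0.0, 0.001]
force: [-3.9, -14.1, 7.3]
grip_width: 0.0402
```

Request:
apply_moves --plan '[[-1,[0,0,0],[0,0,0]],[-1,[0,0,0],[0,0,0]],[-1,[0,0,0],[0,0,0]],[-1,[0,0,0],[0,0,0]],[-1,[0,0,0],[0,0,0]]]'

```text
t: 14.2
eef_pos: [0.5257, 0.1103, 0.0462]
ee_rot: [0.999, -0.04, -0.0, 0.001]
force: [-4.2, -12.9, 7.9]
grip_width: 0.0396
```

```bash
python3 look.py w8; python3 - <<'E'
from h import *
im=cv2.imread('pics/w8.png');t=cv2.cvtColor(read_camera('scene'),cv2.COLOR_RGB2BGR)
a=cv2.resize(im[0:240,200:450],(500,480));b=cv2.resize(t[130:260,230:410],(0,0),fx=1.6,fy=3.69)[:480]
b=cv2.resize(t[150:250,260:380],(300,250));c=np.zeros((480,300,3),np.uint8);c[:250]=b
cv2.imwrite('pics/w8c.png',np.hstack([a,c]))
E
```

```text
[525.66 110.3   46.25] -4.5861867685732465 [ -4.32 -14.32   8.04]
guide [536.7  41.3  18. ] 0.73
stop_face [531.1 177.5  34.2] 0.58
scale [585.3 182.2  44.3] 0.91
cleat [529.1 104.7   9.6] 0.62
```

View pics/w8c.png

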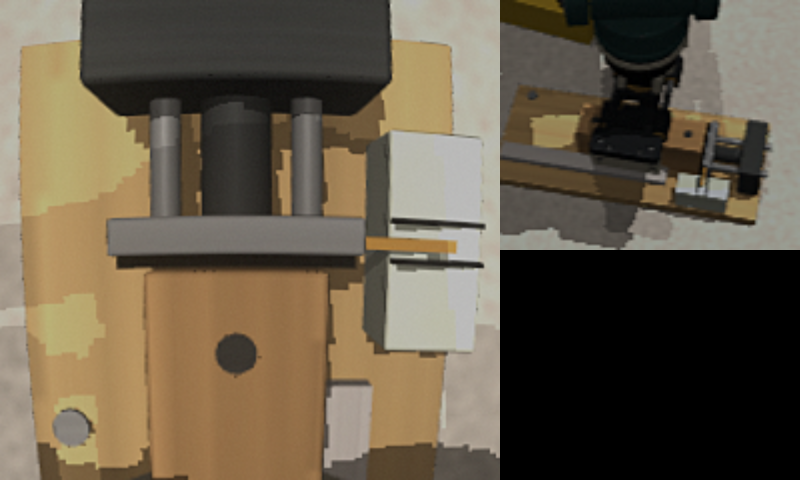

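The needle (v≈246) stands almost exactly midway between the marks (223 and 264), and the cleat is square to the plate and beside the guide. I hold for two more seconds.

Request:
apply_moves --plan '[[-1,[0,0,0],[0,0,0]],[-1,[0,0,0],[0,0,0]],[-1,[0,0,0],[0,0,0]],[-1,[0,0,0],[0,0,0]],[-1,[0,0,0],[0,0,0]]]'

```text
t: 15.05
eef_pos: [0.5256, 0.1103, 0.0462]
ee_rot: [0.999, -0.04, -0.0, 0.001]
force: [-4.4, -12.6, 9.2]
grip_width: 0.0399
```

Request:
apply_moves --plan '[[-1,[0,0,0],[0,0,0]],[-1,[0,0,0],[0,0,0]],[-1,[0,0,0],[0,0,0]],[-1,[0,0,0],[0,0,0]],[-1,[0,0,0],[0,0,0]]]'

```text
t: 15.55
eef_pos: [0.5256, 0.1103, 0.0462]
ee_rot: [0.999, -0.04, -0.0, 0.001]
force: [-5.2, -13.3, 8.2]
grip_width: 0.0396
```

Request:
apply_moves --plan '[[-1,[0,0,0],[0,0,0]],[-1,[0,0,0],[0,0,0]],[-1,[0,0,0],[0,0,0]],[-1,[0,0,0],[0,0,0]],[-1,[0,0,0],[0,0,0]]]'

```text
t: 16.05
eef_pos: [0.5256, 0.1103, 0.0462]
ee_rot: [0.999, -0.04, -0.0, 0.001]
force: [-3.8, -14.1, 8.4]
grip_width: 0.0401
```

Request:
apply_moves --plan '[[-1,[0,0,0],[0,0,0]],[-1,[0,0,0],[0,0,0]],[-1,[0,0,0],[0,0,0]],[-1,[0,0,0],[0,0,0]],[-1,[0,0,0],[0,0,0]]]'

```text
t: 16.55
eef_pos: [0.5257, 0.1103, 0.0463]
ee_rot: [0.999, -0.04, 0.0, 0.001]
force: [-3.6, -14.1, 7.1]
grip_width: 0.0397
```

```bash
python3 -c "
from h import *
o=telemetry.get_obs();print(o['t'],o['eef_pos'],o['force'],o['grip_width']);print(ticket.sign_off())"
```

```text
16.55 [0.52566451 0.11030666 0.04628417] [ -3.6275823  -14.08307313   7.14059935] 0.03966769597140555
the job is handed in; nothing more can be done
None
```

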